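Check the bore depth of a welded hub with a depth rod

TASK

Check that the bore of the round flanged hub is deep enough: take the tall depth rod with the round ribbed head out of the wooden rack by its head, lower it gently and upright into the hub's bore until it stands on the bottom, and hold it still there for about two seconds. Then let go and leave it in the bore (it may lean against the side); the square block with the shallow recess is not the part to check.

Things in the scene. Friction and masses are not known exactly. Their poses are not given: they have to be found in the camera images.
- depth_rod: Steel rod, 142 mm long, 0.18 to 0.35 kg: round shaft 14 mm in diameter, 110 mm long, under a round ribbed head 30 mm in diameter, 32 mm tall. Starts upright in one of the rack's sockets, the tallest of three pins. Origin: centre of its foot; z up along the rod, middle of the head at z = +126 mm. The other pins (mushroom head, 73 mm long; T handle, 75 mm) stay below its head.
- bore_floor (a point): Centre of the floor of the blind bore in the fixed round steel hub (flange 110 mm in diameter, 12 mm thick; boss 72 mm in diameter; total height 80 mm). The bore is 36 mm wide and 58 mm deep, open at the top, vertical: this point is 22 mm above the table, the mouth 58 mm above this point. z up.
- rack: Fixed wooden rack, 60 x 220 x 50 mm (x, y, z), with three upright sockets 17 mm wide and 40 mm deep in a row along its y axis, 75 mm apart. Origin: centre of its underside, on the table.
- square_block: Fixed square steel block, 84 x 84 x 70 mm, with a shallow recess 36 mm wide and 15 mm deep in its top: a bystander, not the part to check. It may stand on either side of the hub. Origin: centre of its underside.
Mind the look-alikes: they are no part of the job. What is shaped like the depth_rod but turquoise or yellow is not meant.

How it is judged:
On the way, in this order (a step that is already met when the one before it is completed fails the run):
1. the depth rod is held clear of the rack (height (world z) of depth_rod above 0.065 m and contact force between the fingers and depth_rod above 1 N), for 0.1 s.
2. the rod, upright and held by the fingers, stands still on the floor of the bore for a second (z of depth_rod in the frame of bore_floor below 0.005 m and horizontal distance between depth_rod and bore_floor below 0.018 m and angle between depth_rod's own z axis and vertical below 0.2 rad and linear speed of depth_rod below 0.03 m/s and contact force between the fingers and depth_rod above 1 N), for 1 s.
At the end, for the whole second after the job is handed in: The depth rod is released and at rest in the hub's bore, its foot within 10 mm of the floor and 18 mm of the axis; it stands or leans by up to 28 degrees (z of depth_rod in the frame of bore_floor below 0.01 m and horizontal distance between depth_rod and bore_floor below 0.018 m and angle between depth_rod's own z axis and vertical below 0.5 rad and linear speed of depth_rod below 0.03 m/s and contact force between the fingers and depth_rod below 0.1 N); the robot touches nothing.
It fails at once if the rod is dropped or driven into the bore faster than 0.6 m/s (z of depth_rod in the frame of bore_floor below 0.045 m and horizontal distance between depth_rod and bore_floor below 0.02 m and linear speed of depth_rod above 0.6 m/s).
It also fails if it takes over 48 s, if anything falls off the work surface, if the arm or the gripper's body presses on something with over 40 N, if the wrist force passes 120 N, or if a joint passes its speed limit or range.

ROBOT

A 6-joint arm with a two-finger parallel gripper is mounted at the origin on the work surface. World frame = base frame: x ahead of the robot, y to its left, z up, the work surface at z = 0. Lengths are in m, angles in rad, forces in N, time in s.
With the tool pointing down it reaches from about 0.325 to 0.775 m from the base axis. Payload 5.5 kg.
Tool frame: the origin (TCP) lies between the finger pads; the fingertips stand 8 mm ahead of it and the grasp point (between the pads) lies 11 mm behind it (tcp_to_tips is the distance from the TCP to the fingertips, in m); z points along the fingers, y is the direction in which the jaws open and shut (so a half turn about z gives the same grasp; the last joint's range is limited). The gripper opens to 88 mm and grips with 3 to 60 N. Pads are 20 mm wide; open, the fingers measure 115 mm over their backs; the gripper's body (75 mm by 178 mm) begins 61 mm behind the grasp point.
Start: joints at [1.116, 0.091, 1.231, -0, 1.82, -0.057], TCP at [0.232, 0.553, 0.231] pointing down, gripper open.
Joint ranges: [-2.87, 2.87], [-0.86, 2.18], [0.17, 2.46], [-1.51, 4.65], [0.06, 2.69], [-2.65, 2.65]. Speed limits (rad/s): [2.57, 2.57, 3.01, 3.14, 3.14, 3.14].

INTERFACE

Orientations are given as a unit quaternion [w, x, y, z].
In Python, from bench import * gives the robot as it stands. Calls block until the motion is done:
- move_to(position, orientation): joint-space move of the TCP to a pose.
- move_l(position, speed=0.15, orientation=None): straight line of the TCP; orientation=None keeps the orientation; speed is the mean speed in m/s.
- movej(angles): joint-space move.
- gripper_open() and close(): open the fingers fully, or close them until they stop; the grip force is fixed at half the most.
- hold(seconds).
- inverse_kinematics(position, orientation): joint angles nearest the present ones, or None.
- state(): the state.
- get_image(name): name is "scene" or "top" or "wrist"; returns a dict with "frame" (384x512x3 uint8, blue, green, red), "depth" (384x512 float32, m along the optical axis (not along the pixel's ray), 0 where there is no reading), "camera_matrix" (3x3 intrinsics, pixels), "k1" (the pictures are not rectified: a ray, as slopes to the right and down, at radius r is drawn at 1 + k1 r^2 times it, then the intrinsics apply), "view" (4x4, takes a point from world to camera coordinates). Camera axes: x right, y up, looking along -z (the intrinsics and any distortion apply to the point x, -y, -z); pixel columns grow to the right and rows downward; lengths in m; the calibration is good to about 2 mm. A picture is of the moment at which its call begins.
A pose or a line that the arm cannot do raises IKError and nothing moves.
- job_done(): hands the job in, once; it reports no verdict.
The state is a dict: "time": time; "joint_pos": joint angles; "dq": joint speeds; "joint_torque": joint torques, N m; "ee_pos": TCP position; "ee_rot": TCP orientation; "ft_force": force on the tool from outside, world axes, zero at the start; "moment": the same for the moment, N m; "finger_gap": finger opening in m.
Only numpy, scipy, OpenCV 4.12 (cv2) and the standard library are available. Lean on these libraries where they do the work, as an engineer would, in place of code of your own. Each camera call takes 0.05 s, during which the arm holds its last target. There are 200 camera calls.

## Working session

There is one attempt and no reset: what is moved stays moved. The work goes in short steps, each a Python script; the robot and the scene stay as the last script left them, time stands still between calls to the robot, and variables do not carry over. Pictures are saved under pics/ and viewed, about 8 in all and at most 12, crops included, and the job is handed in when it is done.

```bash
ls; mkdir -p pics; cat > h.py <<'E'
import numpy as np, cv2
from bench import *
def pts(im):
    "world point for each pixel from depth"
    K=im["camera_matrix"];d=im["depth"];h,w=d.shape
    v,u=np.mgrid[:h,:w].astype(float)
    dist=np.array([im["k1"],0,0,0,0.])
    # distorted->ideal slopes
    s=cv2.undistortPoints(np.stack([u.ravel(),v.ravel()],1)[:,None],np.array(K,float),dist)[:,0].reshape(h,w,2)
    c=np.stack([s[...,0]*d,-s[...,1]*d,-d,np.ones_like(d)],-1)
    P=c@np.linalg.inv(im["view"]).T
    P=P[...,:3]; P[d==0]=np.nan
    return P
E
python3 - <<'E'
from h import *
import pickle
for n in ("scene","top"):
    im=get_image(n); pickle.dump(im,open(n+".pkl","wb")); cv2.imwrite(f"pics/{n}1.png",im["frame"])
    print(n,im["k1"],np.linalg.inv(im["view"])[:3,3].round(3))
s=state();print(s["time"],s["ee_rot"],s["ft_force"])
E
```

```text
pics
scene -0.09753410282086646 [0.783 0.22  0.638]
top 0.03597594619120452 [ 0.398 -0.015  0.887]
0.1 [-2.21608664e-04  1.97604217e-01  9.80281502e-01 -8.36970162e-04] [-0.21350794 -0.70999654  0.07838683]
```

View pics/scene1.png

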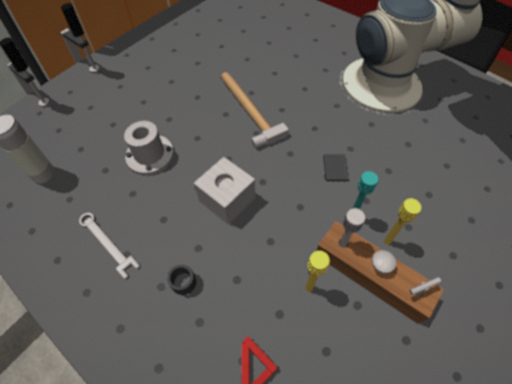

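View pics/top1.png

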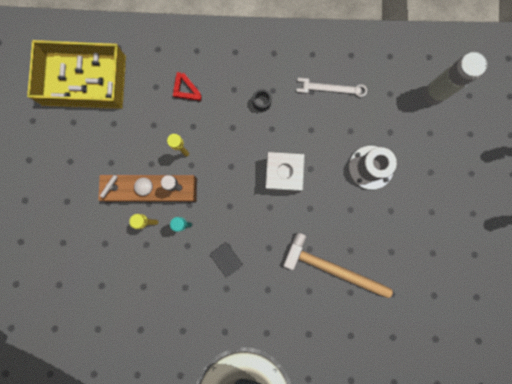

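Candidates in the top view are the grey round-headed pin in the rack at (169,183), a turquoise one at (178,224), and yellow ones at (175,141) and (138,221). The grey one fits because it stands in the rack, is neither turquoise nor yellow, and is the tallest of the three pins there. The hub is at (378,164) and the square block at (285,172). Next I measure positions and view a crop to confirm.

```bash
python3 - <<'E'
from h import *
import pickle
S=pickle.load(open("scene.pkl","rb"));T=pickle.load(open("top.pkl","rb"))
a=cv2.resize(S["frame"][160:330,280:460],None,fx=3,fy=3,interpolation=cv2.INTER_CUBIC)
b=cv2.resize(S["frame"][110:180,110:180],(240,240),interpolation=cv2.INTER_CUBIC)
o=np.zeros((510,790,3),np.uint8);o[:,:540]=a;o[:240,545:785]=b;cv2.imwrite("pics/crop.png",o)
P=pts(T);PS=pts(S)
def top(n,P,u,v,r,zlo):
    m=np.zeros(P.shape[:2],bool);m[v-r:v+r+1,u-r:u+r+1]=1
    z=P[...,2];m&=z>zlo
    q=P[m]
    if len(q)<5: print(n,"few",len(q));return
    zt=np.percentile(q[:,2],90);q=q[abs(q[:,2]-zt)<.006]
    (c,rad)=cv2.minEnclosingCircle(q[:,:2].astype(np.float32))
    print(n,len(q),"mid",((q.max(0)+q.min(0))/2).round(4),"encl",np.round(c,4),"r",round(rad,4),"z",round(zt,4))
for n,u,v in(("rod",169,183),("turq",178,224),("yel1",175,141),("yel2",138,221),("mush",143,187),("T",109,187)): top("top "+n,P,u,v,11,.06)
for n,u,v in(("rod",355,217),("turq",369,182),("yel1",318,261),("yel2",410,209)): top("sc "+n,PS,u,v,11,.1)
top("hub top",P,378,164,26,.07);top("hub sc",PS,143,135,22,.07)
top("block top",P,285,172,26,.06)
# flange & rack
for n,u,v,r,z0,z1 in(("flange",372,168,30,.006,.02),("rack",147,188,55,.045,.055),("bore",380,163,5,-.1,.06)):
    q=P[v-r:v+r,u-r:u+r].reshape(-1,3);q=q[(q[:,2]>z0)&(q[:,2]<z1)]
    if len(q): print(n,len(q),q.min(0).round(3),q.max(0).round(3),np.median(q,0).round(4), cv2.minAreaRect(q[:,:2].astype(np.float32)))
E
```

```text
top rod 166 mid [0.4867 0.1697 0.1506] encl [0.4866 0.1697] r 0.0152 z 0.1524
top turq 165 mid [0.4015 0.1487 0.1413] encl [0.4016 0.1484] r 0.0149 z 0.1429
top yel1 154 mid [0.5773 0.1641 0.1404] encl [0.577  0.1641] r 0.0148 z 0.1427
top yel2 170 mid [0.4055 0.2314 0.1407] encl [0.4056 0.2312] r 0.0149 z 0.1427
top mush 201 mid [0.4845 0.2436 0.0812] encl [0.4845 0.2435] r 0.0195 z 0.0825
top T 113 mid [0.4809 0.3207 0.0832] encl [0.4809 0.3176] r 0.0275 z 0.0853
sc rod 259 mid [0.4891 0.1684 0.1511] encl [0.4886 0.1682] r 0.0149 z 0.1532
sc turq 222 mid [0.4033 0.1478 0.1406] encl [0.4037 0.147 ] r 0.0157 z 0.1427
sc yel1 309 mid [0.5799 0.1637 0.1411] encl [0.5795 0.1637] r 0.0152 z 0.1433
sc yel2 243 mid [0.407  0.2307 0.1411] encl [0.4068 0.2312] r 0.0155 z 0.1432
hub top 568 mid [ 0.5558 -0.2967  0.0794] encl [ 0.5559 -0.2967] r 0.0357 z 0.0804
hub sc 519 mid [ 0.5571 -0.298   0.0793] encl [ 0.5578 -0.2974] r 0.0369 z 0.0814
block top 1111 mid [ 0.5314 -0.0781  0.0695] encl [ 0.5315 -0.0782] r 0.0583 z 0.0709
flange 663 [ 0.501 -0.349  0.006] [ 0.609 -0.241  0.02 ] [ 0.5365 -0.274   0.0111] ((0.5517364740371704, -0.2887333631515503), (0.10831982642412186, 0.09513509273529053), 28.59185218811035)
rack 1771 [0.397 0.134 0.045] [0.579 0.356 0.055] [0.4809 0.2394 0.0495] ((0.4582650065422058, 0.23594556748867035), (0.17640480399131775, 0.22586482763290405), 19.126678466796875)
bore 98 [ 0.55  -0.316  0.016] [ 0.574 -0.299  0.056] [ 0.5637 -0.3105  0.028 ] ((0.5622814893722534, -0.3084743320941925), (0.02726760134100914, 0.013025153428316116), 13.95355224609375)
```

View pics/crop.png

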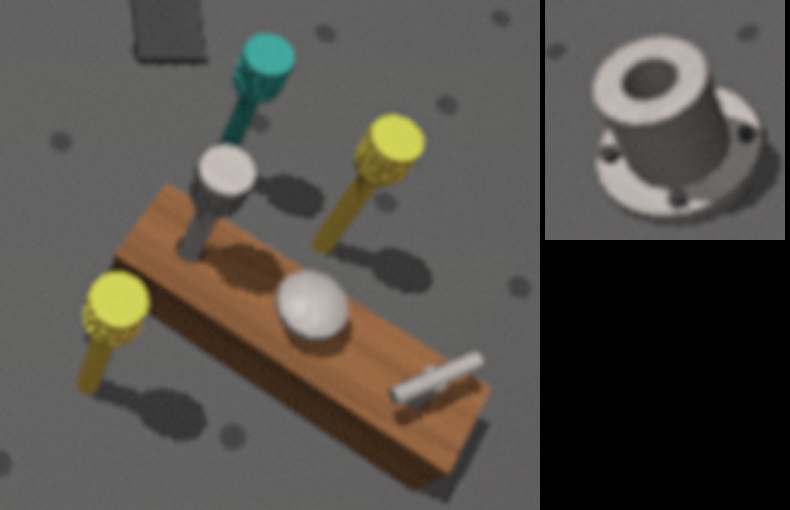

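The crop confirms it: the grey ribbed round head at (228,165) stands in the rack's end socket, next to the mushroom and T pins. The turquoise and yellow ones stand outside the rack. The rod is at about (0.487, 0.169) and the hub axis at about (0.5565, -0.297). I'll grasp with the jaws along y, at the middle of the head.

```bash
python3 - <<'E'
from h import *
q=[0,0,1,0]
for p in([.4875,.169,.25],[.4875,.169,.126],[.5565,-.297,.29],[.5565,-.297,.13]):
    j=inverse_kinematics(p,q);print(None if j is None else np.round(j,2))
move_to([.4875,.169,.23],q)
im=get_image("wrist");cv2.imwrite("pics/w1.png",im["frame"])
P=pts(im);z=P[...,2];m=(z>.148)&(z<.158)&(np.hypot(P[...,0]-.4875,P[...,1]-.169)<.035)
x=P[m];print(m.sum(),(x.max(0)+x.min(0))/2 if len(x) else 0,state()["time"])
move_l([.4875,.169,.126],.1)
print(state()["ft_force"].round(2) if hasattr(state()["ft_force"],"round") else state()["ft_force"])
close(); s=state();print(s["time"],s["finger_gap"],s["ft_force"],s["ee_pos"])
E
```

```text
[ 0.27 -0.13  1.41 -0.    1.86 -1.3 ]
[ 0.27 -0.13  1.64 -0.    1.64 -1.3 ]
[-0.54  0.2   1.01 -0.    1.94 -2.11]
[-0.54  0.18  1.32 -0.    1.65 -2.11]
974 [0.48669554 0.16799696 0.15115473] 1.8333
[0.65 0.35 0.  ]
3.95 0.03005440708648786 [-0.09201901 -0.57892561 -0.36571003] [0.48750512 0.16892182 0.12597661]
```

The gap of 30.05 mm matches the head diameter. Next I lift the rod, carry it over the hub and check.

```bash
python3 - <<'E'
from h import *
import pickle
move_l([.4875,.169,.25],.1); s=state();print(s["time"],s["finger_gap"],s["ft_force"],s["ee_pos"])
move_l([.5565,-.297,.25],.14); hold(.3); s=state();print(s["time"],s["finger_gap"],s["ft_force"],s["ee_pos"])
o=[]
for n in("scene","top"):
    im=get_image(n);pickle.dump(im,open(n+"2.pkl","wb"));o.append(im)
    P=pts(im);d=np.hypot(P[...,0]-.5565,P[...,1]+.297);z=P[...,2]
    for lo,hi in((.13,.17),(.17,.21),(.21,.235)):
        x=P[(d<.03)&(z>lo)&(z<hi)]
        if len(x):print(n,lo,len(x),np.median(x,0).round(4),x.min(0).round(4),x.max(0).round(4))
c=o[0]["frame"][20:200,60:260]
cv2.imwrite("pics/s2.png",cv2.resize(c,None,fx=3,fy=3,interpolation=cv2.INTER_CUBIC))
E
```

```text
5.3417 0.0288968729824024 [ 0.62350805  0.94556349 -3.64744122] [0.48725756 0.16892753 0.24902814]
9.1583 0.02950532084360963 [ 0.55762052 -0.18205181 -2.46619136] [ 0.55649005 -0.29694761  0.24998653]
scene 0.13 95 [ 0.5597 -0.2916  0.1534] [ 0.5507 -0.2988  0.1341] [ 0.5643 -0.2887  0.17  ]
scene 0.17 124 [ 0.5601 -0.2918  0.1891] [ 0.5508 -0.2993  0.1703] [ 0.5648 -0.2888  0.2098]
scene 0.21 76 [ 0.5599 -0.291   0.2197] [ 0.5507 -0.2986  0.2102] [ 0.565  -0.2881  0.234 ]
top 0.13 48 [ 0.552  -0.2903  0.1517] [ 0.5491 -0.2992  0.1324] [ 0.5617 -0.2886  0.1682]
top 0.17 54 [ 0.5518 -0.2902  0.189 ] [ 0.5486 -0.2964  0.1707] [ 0.5606 -0.2883  0.2088]
top 0.21 9 [ 0.5496 -0.2912  0.2199] [ 0.5485 -0.2949  0.2128] [ 0.5511 -0.2906  0.2258]
```

View pics/s2.png

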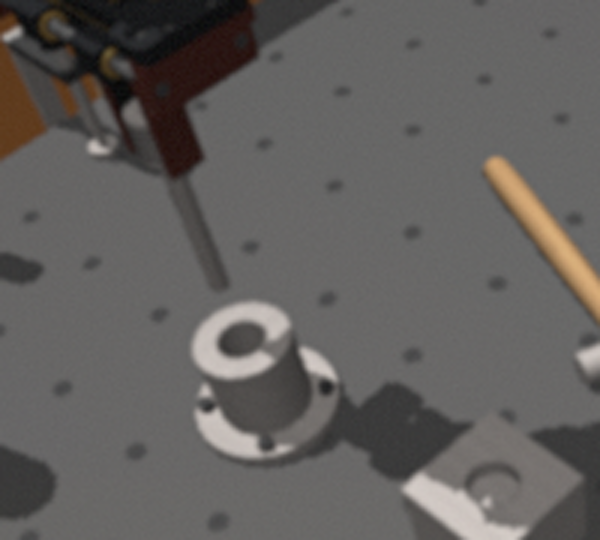

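The rod hangs vertical, with a median drift of less than 0.5 mm over its height. In the crop its foot at (222,287) is above the bore mouth at (243,340). Next I lower it with the wrist force guarding for contact.

```bash
python3 - <<'E'
from h import *
x,y=.5565,-.297
move_l([x,y,.19],.1); move_l([x,y,.146],.06)
s=state();f0=s["ft_force"][2];print(s["time"],s["finger_gap"],s["ft_force"])
z=.146
while z>.130:
    z-=.001; move_l([x,y,z],.02); f=state()["ft_force"]
    print(round(z,4),np.round(f,2))
    if f[2]-f0>5: break
hold(2.2); s=state();print(s["time"],s["finger_gap"],s["ft_force"],s["ee_pos"])
im=get_image("scene");cv2.imwrite("pics/s3.png",cv2.resize(im["frame"][40:200,60:260],None,fx=3,fy=3))
E
```

```text
10.8917 0.02955867386760109 [ 0.29456698 -0.07178345 -3.57697547]
0.145 [-0.17  0.23 -2.94]
0.144 [-0.37  0.03 -3.46]
0.143 [-0.33 -0.41 -2.51]
0.142 [ 0.55  0.15 -2.76]
0.141 [-0.03 -0.44 -2.45]
0.14 [ 0.04  0.65 -2.28]
0.139 [-0.79 -0.01 -2.21]
0.138 [ 0.11  0.44 -3.33]
0.137 [-1.49  0.29  2.78]
15.3417 0.029332481177791185 [-0.36881856  0.40244115  5.12529536] [ 0.55678525 -0.29710001  0.13794753]
```

View pics/s3.png

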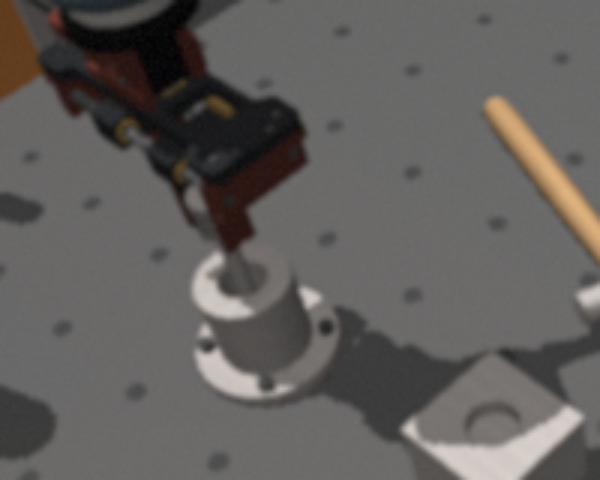

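Contact came at TCP z = 0.137, where the bore floor was expected. I held there for 2.2 s with about 5 N on the wrist, and the picture shows the rod upright in the bore at (238,265). Now I release and retreat straight up.

```bash
python3 - <<'E'
from h import *
gripper_open(); hold(.3); s=state();print(s["time"],s["finger_gap"],s["ft_force"])
move_l([.5565,-.297,.27],.08); hold(.5)
for n in("scene","top"):
    im=get_image(n);P=pts(im);d=np.hypot(P[...,0]-.5565,P[...,1]+.297);z=P[...,2]
    x=P[(d<.08)&(z>.12)&(z<.19)]
    if len(x):print(n,len(x),np.median(x,0).round(4),x.min(0).round(4),x.max(0).round(4))
    if n=="scene":cv2.imwrite("pics/s4.png",cv2.resize(im["frame"][20:200,60:260],None,fx=3,fy=3))
s=state();print(s["time"],s["finger_gap"],s["ft_force"])
E
```

```text
16.7 0.08850430147064796 [-0.09916127 -0.23480171  0.3685746 ]
scene 318 [ 0.5609 -0.2891  0.1584] [ 0.5425 -0.3116  0.1201] [ 0.5727 -0.2811  0.1663]
top 212 [ 0.5525 -0.2907  0.1615] [ 0.5409 -0.3097  0.1339] [ 0.5674 -0.2801  0.1661]
19.1167 0.08754746695379936 [0.26189333 0.49729147 1.53616275]
```

View pics/s4.png

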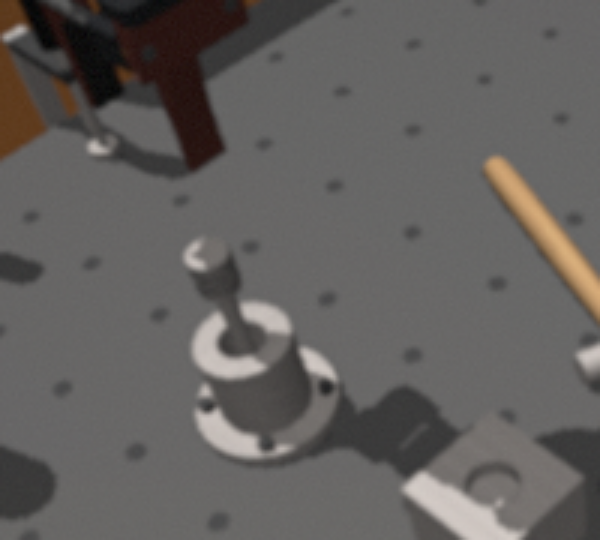

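The rod stands upright in the bore with its head at (210,265) in the crop. Its top is at z of about 0.165 (0.164 expected), and the gripper is clear above it.

```bash
python3 -c "
from bench import *
job_done();print(state()['time'])"
```

```text
the job is handed in; nothing more can be done
the job is handed in; nothing more can be done
```

I took the grey depth rod out of the rack by its head and lowered it upright into the hub's bore. I held it on the bottom for 2.2 s, released it and backed the gripper straight up. The job is handed in; it reports no verdict.

- **Grasp:** the finger gap was 30.05 mm on closing, which matches the 30 mm head. The camera showed the rod hanging vertical over the hub before I lowered it.
- **Depth:** the rod touched bottom at the expected height, within 1–2 mm, so the bore is about 58 mm deep. The upward wrist force was about 5 N during the hold.
- **After release:** the rod stands upright on its own with its head centred within about 2 mm of the bore axis. Its top is at z of about 0.165 m, against 0.164 m expected. The fingers are about 10 cm above it and touch nothing.
- **Time:** the arm's clock read about 19 s of the 48 s allowed just before hand-in.

No check failed. The only disagreement was about 2 mm between the two cameras, which is within their calibration.

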